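# Index the carousel and load the heat sink under its cover

## Task

Turn the carousel by the knob on top until its one wide bay faces squarely out of the open front, and only then bring the heat sink over and load it flat into that bay, fins up, slid gently but fully home against the bay's rear stop. Let go and leave the bay facing straight out of the front; do not bump the clear cover or shift the spool, the tape roll or the pen.

Things in the scene. Friction and masses are not known exactly. Their poses are not given: they have to be found in the camera images.
- station: Fixed carousel station: grey base plate 270 x 250 mm, 14 mm high; at the rear an aluminium column with cheeks, 200 mm wide, from 75 to 133 mm behind the axis, up to z = 155 mm; front and sides are open; the front looks to the right and towards the robot. Origin on the turning axis at bench height; its -x axis points out of the open front, z up.
- cover: Clear flat cover, fixed, 210 mm wide, underside 155 and top 160 mm above the bench, 125 mm above the turntable. It reaches from the rear column to 98 mm in front of the axis, so over the whole of a loaded bay: tools must lean back (about 40 degrees) to reach in under its front edge. Origin and axes as the station's. Not to be bumped.
- turntable (a joint): Angle, rad, counter-clockwise from above; at 0 (and 6.283) the wide bay faces straight out of the front. Stops at -0.3 and 6.6. Aluminium disc, radius 115 mm, top face at z = 30 mm; about 0.12 N m of friction, stays where left. Four bays of steel rails 12 mm high, 90 degrees apart, open outward: one 55 mm wide, three 36 mm. Rails lie 28 to 58 mm from the axis, flaring to 71 mm; the rest is flat.
- wide_bay (a point): Point on the turntable's top face, 60 mm from the axis, where the middle of the underside of the fully home heat sink belongs. Its -x axis points outward along the bay, z up. The rear stop's face is 30 mm inward of it (local x = +30 mm); the heat sink enters from -x, its 60 mm length along x.
- knob_grip (a point): Black knob above the cover, on the turntable's axis: bar grip 64 mm long (point's x), 18 mm thick (y), from 172 to 208 mm above the bench, over a disc of radius 32 mm. The point is on the axis at 195 mm. It drives the turntable with lost motion: it turns freely up to 0.12 rad to either side of its middle before the turntable follows.
- heat_sink: Light metal finned heat sink lying loose on the bench, fins up: 60 mm long (x), 50 mm wide (y; outer fins 48 mm apart over their outsides), 25 mm high, base 5 mm thick, about 0.12 kg. Origin at the middle of the underside; either end may go in first.
- solder_spool: Bystander: solder wire spool, 60 mm across, 50 mm high, standing loose; not to be shifted.
- kapton_roll: Bystander: amber tape roll, 72 mm across, 19 mm high, lying loose; not to be shifted.
- flux_pen: Bystander: pen 130 mm long, lying loose; not to be shifted.
Things that resemble listed ones, but are neither listed nor needed, are in the scene too. There is more than one size of the heat_sink; the job needs the middle-sized.

How it is judged:
By the outcome, as a careful person would: the job done as asked, in the order asked, and still so for the second after the job is handed in, with the robot touching nothing.
It also fails if it takes over 72 s, if anything falls off the work surface, if the arm or the gripper's body presses on something with over 40 N, if the wrist force passes 120 N, or if a joint passes its speed limit or range.

## Robot

A 7-joint arm with a two-finger parallel gripper is mounted at the origin on a cart in front of the work surface, level with it; the furniture and walls round the work are solid. World frame = base frame: x ahead of the robot, y to its left, z up, the work surface at z = 0. Lengths are in m, angles in rad, forces in N, time in s.
With the tool pointing down it reaches from about 0.425 to 0.875 m from the base axis. Payload 9.9 kg.
Tool frame: the origin (TCP) lies at the very end of the fingers, on their centre line; the grasp point (between the pads) lies 19 mm behind it (tcp_to_grasp is the distance from the TCP to the grasp point, in m); z points along the fingers, y is the line along which they close (so a half turn about z gives the same grasp; the last joint's range is limited). The gripper opens to 85 mm and grips with 20 to 120 N. Pads are 22 mm wide; open, the fingers measure 114 mm over their backs; the gripper's body (76 mm by 85 mm) begins 54 mm behind the grasp point. The pads swing forward as they close: fully open they stand 13 mm farther back than shut.
Start: joints at [-1.224, 0.576, 0.025, 1.437, -0.015, 1.129, -0.057], TCP at [0.282, 0.613, 0.231] pointing down, gripper open.
Joint ranges: [-2.76, 2.76], [-0.34, 2.15], [-1.52, 1.57], [0.19, 2.46], [-1.09, 4.23], [0.17, 1.99], [-2.82, 2.82]. Speed limits (rad/s): [2.22, 2.22, 3.01, 3.01, 3.14, 3.14, 3.14].

## Interface

Orientations are given as a unit quaternion [w, x, y, z].
In Python, from rig import * gives the robot as it stands.
- The arm moves only by the tool jog_arm, never from a script. Its argument "rows" is text: rows parted by semicolons, each of 4 numbers parted by spaces: the shift along the world's x, y, z in mm, then the turn about the world's z in degrees. A call has exactly 5 rows; each row shifts and turns the commanded pose from where the row before left it; what a row does not reach is not made up. A row lasts 1/8 s, in which the tool goes at most 62.5 mm and 10.7 degrees, less where a joint would pass 70% of its speed; a pose out of reach is approached as far as the arm can. A call with a gripper value outside its range is refused whole. "hand" is the finger opening in mm, from 0 to 85.4, set as the call begins (left out, the last holds). The fingers move at their own pace and stop on an object; "newtons" is the grip in N (left out, the last holds). Time passes only in rows, so rows that do not move let the fingers close, or fill a call up. It gives the time, the measured TCP pose, the force, the opening and the grip force at its end, in the units of the state.
- read_state(): the state, without advancing time (a new reading comes with each control period).
- get_image(name): name is "scene" or "top"; returns a dict with "pixels" (400x640x3 uint8, blue, green, red), "camera_matrix" (3x3 intrinsics, pixels), "k1" (the pictures are not rectified: a ray, as slopes to the right and down, at radius r is drawn at 1 + k1 r^2 times it, then the intrinsics apply), "cam_to_world" (4x4, takes a point from camera to world coordinates). Camera axes: x right, y down, z forward; pixel columns grow to the right and rows downward; lengths in m; the calibration is good to about 2 mm. A picture is of the moment at which its call begins. There is no depth.
- sign_off(): hands the job in; it is judged then, once.
The state is a dict: "clock": time; "qpos": joint angles; "joint_vel": joint speeds; "joint_torque": joint torques, N m; "ee_pos": TCP position; "ee_rot": TCP orientation; "force": force on the tool from outside, world axes, zero at the start; "wrist_torque": the same for the moment, N m; "grip_width": finger opening in m; "grip_force": force on a finger pad.
Only numpy, scipy, OpenCV 4.12 (cv2) and the standard library are available. Lean on these libraries where they do the work, as an engineer would, in place of code of your own. Each camera call takes 0.05 s, during which the arm holds its last target. There are 200 camera calls.

## Working session

There is one attempt and no reset: what is moved stays moved. The work goes in short steps, Python scripts to look and compute and a tool call to move; the robot and the scene stay as the last step left them, time stands still between calls to the robot, and variables do not carry over. Pictures are saved under pics/ and viewed, at most 10 in all, crops included, and the job is handed in when it is done.

Besides the shell and the picture viewer there is one more tool, called by a JSON object that holds its "name" and its "arguments". jog_arm: Moves the arm, as the interface text tells. Its arguments: {"type":"object","properties":{"rows":{"type":"string"},"hand":{"type":"number"},"newtons":{"type":"number"}},"required":["rows"]}

```bash
ls; mkdir -p pics
python3 - <<'E'
from rig import *
import cv2,json
s=read_state();print(s)
for n in("scene","top"):
    d=get_image(n);cv2.imwrite(f"pics/{n}0.png",d["pixels"]);print(n,d["camera_matrix"],d["k1"],d["cam_to_world"])
E
```

```text
pics
{'clock': 0.0, 'qpos': array([-1.22376539,  0.57653051,  0.02486549,  1.43791486, -0.01498865,
        1.12902303, -0.0564966 ]), 'joint_vel': array([ 5.18953513e-04,  1.12250092e-03, -3.73119178e-04, -3.78390473e-04,
       -8.69925353e-04,  1.02292422e-04, -8.43885559e-05]), 'joint_torque': array([ 3.08156796e-04, -7.65733624e+01,  2.25022204e+00, -2.85994256e+01,
        1.51886896e-02,  1.20330226e-02,  1.29322387e-05]), 'ee_pos': array([0.28171357, 0.61289059, 0.23044182]), 'ee_rot': array([-1.26400695e-04,  2.13741356e-01,  9.76889921e-01, -8.35942596e-04]), 'force': array([-0.50245235, -0.12112861,  0.38218661]), 'wrist_torque': array([0.00629087, 0.0543677 , 0.03968216]), 'grip_force': 0.0, 'grip_width': 0.08541437249214744}
scene [[484.20184183   0.         315.47268688]
 [  0.         484.20184183 186.10022163]
 [  0.           0.           1.        ]] -0.0072894968288293146 [[ 0.10908624 -0.56452232  0.81817769 -0.68693701]
 [-0.99403135 -0.06308075  0.08900835 -0.01859231]
 [ 0.00136406 -0.82300387 -0.56803413  0.99734488]
 [ 0.          0.          0.          1.        ]]
top [[422.50085012   0.         319.74402304]
 [  0.         422.50085012 203.02764144]
 [  0.           0.           1.        ]] 0.022522215150438965 [[ 0.15834399 -0.76919946  0.61907945 -0.23735049]
 [-0.98737887 -0.12537648  0.09676624  0.00880773]
 [ 0.00318546 -0.62658832 -0.77934391  1.11855468]
 [ 0.          0.          0.          1.        ]]
```

View pics/scene0.png

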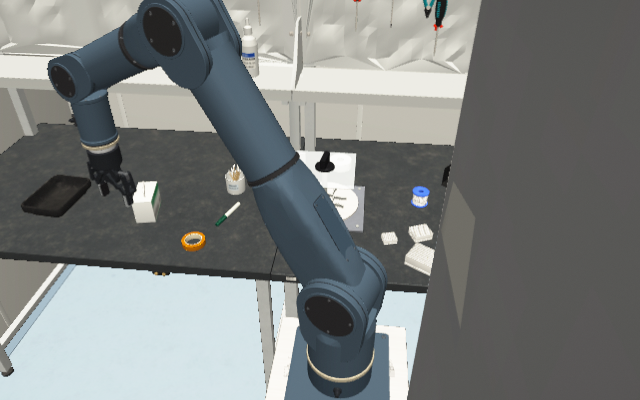

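View pics/top0.png

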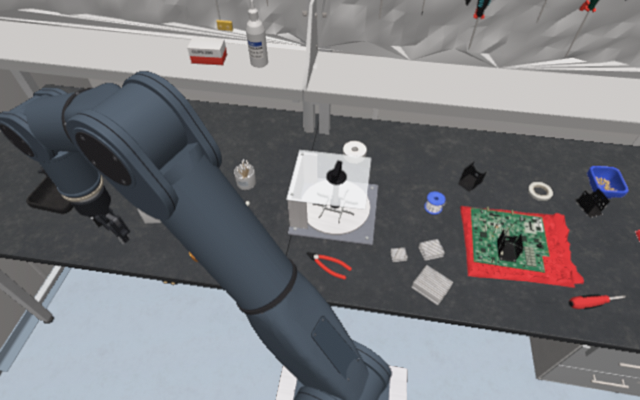

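The top view shows the station near (335,200), with the cover at (330,180), the knob at (337,176) and the rails at (335,212). There are three light heat sinks: small (399,255), middle (431,249) and large (432,285). The middle one fits the description. The black ones at (472,177), (510,245) and (593,203) are a different kind. The spool is at (435,203). The roll and pen show in the scene view at (193,241) and (228,214).

```bash
cat > h.py <<'E'
from rig import *
import cv2, numpy as np
def ray(d,uv):
    K=d["camera_matrix"];s=(np.array(uv,float)-K[:2,2])/K[0,0]
    r=s.copy()
    for _ in range(8): r=s/(1+d["k1"]*(r@r))
    T=d["cam_to_world"];return T[:3,3],T[:3,:3]@np.array([r[0],r[1],1])
def onz(d,uv,z):
    o,v=ray(d,uv);return o+v*(z-o[2])/v[2]
def proj(d,p):
    T=d["cam_to_world"];q=T[:3,:3].T@(np.array(p)-T[:3,3]);r=q[:2]/q[2]
    return r*(1+d["k1"]*(r@r))*d["camera_matrix"][0,0]+d["camera_matrix"][:2,2]
def crop(d,name,x0,y0,x1,y1,f):
    cv2.imwrite(f"pics/{name}.png",cv2.resize(d["pixels"][y0:y1,x0:x1],None,fx=f,fy=f,interpolation=cv2.INTER_CUBIC))
E
python3 - <<'E'
from h import *
d=get_image("top");crop(d,"st1",280,140,480,310,3.5*1.0)
crop(d,"st1",280,140,480,290,4)
for n,uv,z in[("mid",(431,249),.02),("small",(399,255),.015),("large",(432,285),.03),("spool",(435,198),.05)]:print(n,onz(d,uv,z).round(3))
E
```

```text
mid [ 0.512 -0.22   0.02 ]
small [ 0.477 -0.125  0.015]
large [ 0.382 -0.22   0.03 ]
spool [ 0.693 -0.228  0.05 ]
```

View pics/st1.png

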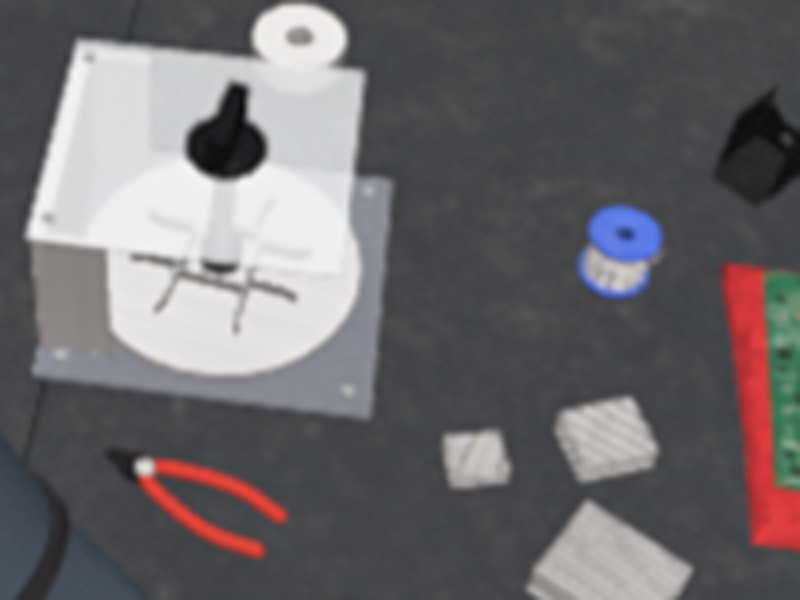

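```bash
cat >> h.py <<'E'
def c1(p): return (280+(p[0]+.5)/4-.5,140+(p[1]+.5)/4-.5)
E
python3 - <<'E'
from h import *
d=get_image("top")
P=lambda z,*q:np.array([onz(d,c1(p),z) for p in q])
pl=P(.014,(393,180),(370,415),(33,375))
cv=P(.16,(78,40),(366,70),(349,275),(27,240))
a=lambda v:np.degrees(np.arctan2(v[1],v[0]))
print("plate",pl.round(4).tolist(),np.linalg.norm(np.diff(pl,axis=0),axis=1),a(pl[0]-pl[1]),a(pl[1]-pl[2]))
print("cover",cv.round(4).tolist(),np.linalg.norm(np.diff(cv,axis=0),axis=1),a(cv[1]-cv[0]),a(cv[2]-cv[3]),a(cv[1]-cv[2]))
# front dir
fr=(cv[1]-cv[0])+(cv[2]-cv[3]); fr[2]=0; fr/=np.linalg.norm(fr); 
A1=(cv[1]+cv[2])/2-fr*.098
pm=(pl[0]+pl[1])/2
print("front ang",a(fr),"axis from cover",A1,"plate front dist",(pm-A1)@fr,"lateral",np.cross(fr,pm-A1))
print("knob disc",P(.172,(227,142)))
for p in[(227,147)]:print("disc r",P(.03,(107,265),(360,268),(220,376)).round(4).tolist())
A=A1
for p in[(135,258),(150,215),(297,297),(310,252),(158,312),(236,332),(272,202)]:
    q=P(.042,p)[0]-A;print(p,(q[:2]*1000).round(1),"r",np.hypot(*q[:2])*1000,"ang rel front",(a(q)-a(fr)+180)%360-180)
E
```

```text
plate [[0.7536, -0.0405, 0.014], [0.5071, -0.0406, 0.014], [0.5019, 0.2261, 0.014]] [0.24655943 0.26679683] 0.028409574851154758 -88.89814676742716
cover [[0.7324, 0.2289, 0.16], [0.7359, -0.0042, 0.16], [0.5264, -0.0094, 0.16], [0.521, 0.2263, 0.16]] [0.23305655 0.20958211 0.2357519 ] -89.14052820215916 -88.68174036129449 1.4251662682468667
front ang -88.90981540837004 axis from cover [0.62930803 0.09120574 0.16      ] plate front dist 0.1317778121363652 lateral [ 0.14597357  0.00277782 -0.00146287]
knob disc [[0.63000104 0.09371301 0.172     ]]
disc r [[0.6084, 0.1854, 0.03], [0.6387, -0.0201, 0.03], [0.5137, 0.0787, 0.03]]
(135, 258) [-19.4  71.1] r 73.64356427142882 ang rel front -165.84443565994525
(150, 215) [27.8 66.4] r 72.01126347218771 ang rel front 156.1663407296445
(297, 297) [-37.9 -63.7] r 74.1513100923972 ang rel front -31.851510976811085
(310, 252) [  9.9 -69.2] r 69.90115469168322 ang rel front 7.021163016731265
(158, 312) [-70.6  43.8] r 83.1007362723512 ang rel front -122.88185472960254
(236, 332) [-80.2 -20. ] r 82.63931259409581 ang rel front -77.06870713907591
(272, 202) [ 58.3 -32.2] r 66.63902609925034 ang rel front 60.02533089851613
```

Run:
```python
from h import *
out=[]
for n,(x,y) in(("top",(336,172)),("scene",(325,162))):
    d=get_image(n);c=d["pixels"][y-22:y+18,x-20:x+20].astype(float)
    c=np.clip(c*2.2,0,255).astype(np.uint8) if n=="top" else np.clip(c*2.2,0,255).astype(np.uint8)
    out.append(cv2.resize(c,(390,390),interpolation=cv2.INTER_NEAREST))
    for z,nm in((.172,"disc"),(.208,"top")):
        print(n,nm,[((proj(d,np.array([.6295+.032*np.cos(t),.093+.032*np.sin(t),z]))-(x-20,y-22))*9.75).round().tolist() for t in np.radians([0,90,180,270])])
cv2.imwrite("pics/knob.png",np.hstack(out))
```

```text
top disc [[214.0, 173.0], [99.0, 234.0], [187.0, 322.0], [303.0, 259.0]]
top top [[219.0, 92.0], [101.0, 154.0], [191.0, 243.0], [309.0, 179.0]]
scene disc [[207.0, 184.0], [101.0, 229.0], [189.0, 286.0], [295.0, 240.0]]
scene top [[208.0, 91.0], [101.0, 135.0], [190.0, 191.0], [297.0, 146.0]]
```

View pics/knob.png

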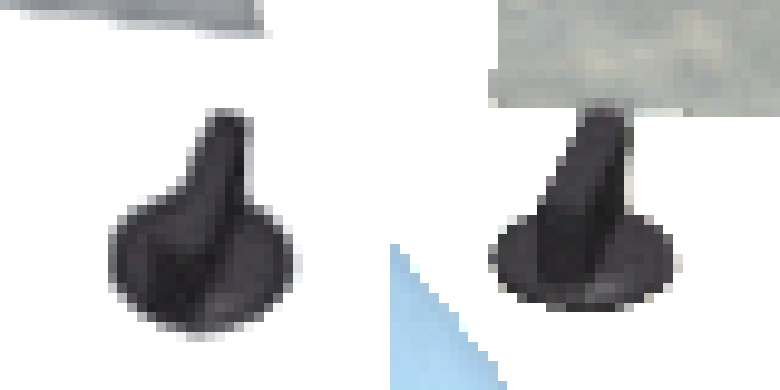

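The wide bay is the one pointing down in the image, with its rail mouths about 65 mm apart against 47 mm for the side bays. It sits about -99° from the front, so the turntable is near 261° and needs about +99° plus the lost motion. The knob bar lies near -9° in the world frame. I'm moving above the knob.

{"name": "jog_arm", "arguments": {"rows": "0 0 50 -10.3; 34 -51 10 -10.3; 34 -51 10 -10.3; 34 -51 10 -10.3; 34 -51 10 -10.3", "hand": 85, "newtons": 60}}

```text
clock: 0.92
ee_pos: [0.4187, 0.4076, 0.3218]
ee_rot: [-0.0, 0.619, 0.785, 0.0]
force: [0.7, 0.0, -1.0]
grip_width: 0.085
grip_force: 0.0
```

{"name": "jog_arm", "arguments": {"rows": "34 -51 0 -10.3; 34 -51 0 -10.3; 34 -51 0 -10.3; 34 -51 0 -10.3; 34 -51 0 -10.3"}}

```text
clock: 1.55
ee_pos: [0.5887, 0.1528, 0.3215]
ee_rot: [-0.0, 0.899, 0.438, 0.0]
force: [0.6, 1.2, 0.3]
grip_width: 0.0851
grip_force: 0.0
```

{"name": "jog_arm", "arguments": {"rows": "34 -51 0 -10.3; 8 -10 0 -10.3; 0 0 0 -10.3; 0 0 0 -10.3; 0 0 0 -10.3"}}

```text
clock: 2.17
ee_pos: [0.6298, 0.0933, 0.3212]
ee_rot: [-0.0, 1.0, 0.004, -0.0]
force: [0.8, 0.6, -0.5]
grip_width: 0.0851
grip_force: 0.0
```

{"name": "jog_arm", "arguments": {"rows": "0 0 -40 -9.5; 0 0 -50 0; 0 0 -40 0; 0 0 -13 0; 0 0 0 0"}}

```text
clock: 2.8
ee_pos: [0.63, 0.0933, 0.1784]
ee_rot: [0.0, 0.997, -0.076, -0.0]
force: [0.5, -0.7, 0.4]
grip_width: 0.0853
grip_force: 0.0
```

{"name": "jog_arm", "arguments": {"rows": "0 0 0 0; 0 0 0 0; 0 0 0 0; 0 0 0 0; 0 0 0 0", "hand": 0, "newtons": 50}}

```text
clock: 3.42
ee_pos: [0.6304, 0.0952, 0.1791]
ee_rot: [-0.001, 0.997, -0.075, 0.001]
force: [-1.3, 5.3, 5.8]
grip_width: 0.0174
grip_force: 50.2
```

{"name": "jog_arm", "arguments": {"rows": "0 2 0 5; 0 0 0 9; 0 0 0 10; 0 0 0 10; 0 0 0 10"}}

```text
clock: 4.05
ee_pos: [0.6303, 0.0959, 0.1792]
ee_rot: [-0.0, 0.952, 0.306, 0.001]
force: [-1.3, 1.5, 3.2]
grip_width: 0.0175
grip_force: 49.9
```

{"name": "jog_arm", "arguments": {"rows": "0 0 0 10; 0 0 0 10; 0 0 0 10; 0 0 0 10; 0 0 0 8"}}

```text
clock: 4.68
ee_pos: [0.6298, 0.0962, 0.1791]
ee_rot: [-0.0, 0.745, 0.667, 0.001]
force: [-2.4, 3.5, 5.5]
grip_width: 0.0174
grip_force: 50.1
```

{"name": "jog_arm", "arguments": {"rows": "0 0 0 7; 0 0 0 5; 0 0 0 0; 0 0 0 0; 0 0 0 0"}}

```text
clock: 5.3
ee_pos: [0.6296, 0.0962, 0.1791]
ee_rot: [-0.0, 0.673, 0.739, 0.0]
force: [-3.9, 3.9, 5.9]
grip_width: 0.017
grip_force: 50.1
```

Run:
```python
from h import *
d=get_image("top");cv2.imwrite("pics/t2full.png",d["pixels"])
e=get_image("scene");cv2.imwrite("pics/s2full.png",e["pixels"])
a=cv2.resize(d["pixels"][150:260,280:420],(700,550),interpolation=cv2.INTER_CUBIC)
cv2.imwrite("pics/t2.png",a)
```

```text
(no output)
```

View pics/t2.png

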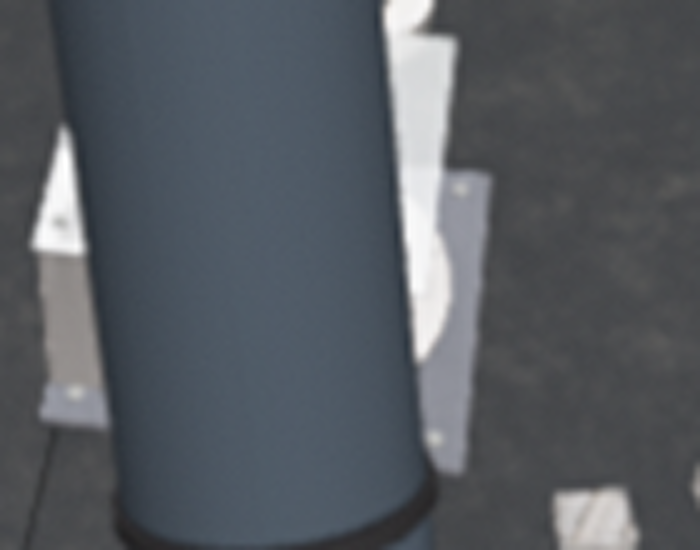

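The arm hides the table, so I'm releasing the knob and backing off to look.

{"name": "jog_arm", "arguments": {"rows": "0 0 0 0; 0 0 0 0; 0 0 0 0; 0 0 50 0; 0 0 60 0", "hand": 85}}

```text
clock: 6.02
ee_pos: [0.6292, 0.0951, 0.2885]
ee_rot: [-0.001, 0.674, 0.739, -0.001]
force: [1.0, 0.6, 0.8]
grip_width: 0.0851
grip_force: 0.0
```

{"name": "jog_arm", "arguments": {"rows": "-10 -60 10 0; -20 -58 0 0; -20 -58 0 0; -20 -58 0 0; -20 -58 0 0"}}

```text
clock: 6.65
ee_pos: [0.539, -0.1985, 0.2984]
ee_rot: [0.0, 0.674, 0.739, 0.0]
force: [1.3, -0.4, -0.5]
grip_width: 0.0845
grip_force: 0.0
```

Run:
```python
from h import *
d=get_image("top");np.save("pics/t3.npy",d["pixels"])
a=d["pixels"][150:250,280:380]
g=np.clip((a.astype(float)-150)*2.4,0,255).astype(np.uint8)
g=cv2.resize(g,(600,600),interpolation=cv2.INTER_CUBIC)
cv2.imwrite("pics/t3.png",g)
```

```text
(no output)
```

View pics/t3.png

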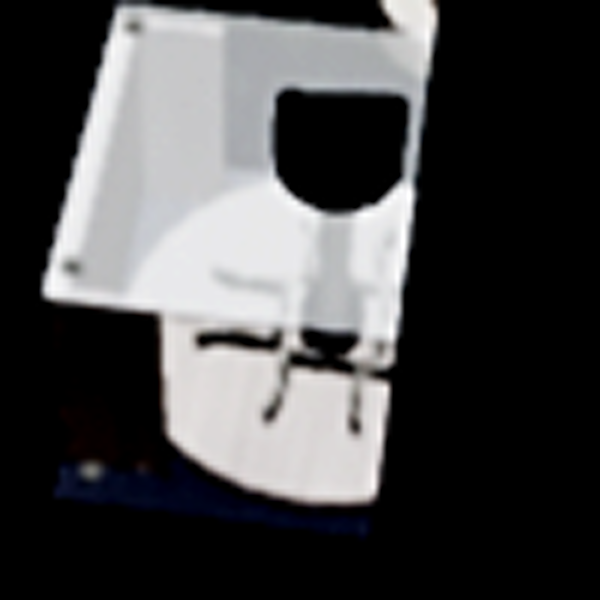

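{"name": "jog_arm", "arguments": {"rows": "-5 -60 0 0; -5 -60 0 0; -5 -60 0 0; 0 0 0 0; 0 0 0 0"}}

```text
clock: 7.32
ee_pos: [0.5249, -0.3764, 0.2979]
ee_rot: [-0.0, 0.674, 0.739, 0.0]
force: [0.2, 0.9, 0.5]
grip_width: 0.0848
grip_force: 0.0
```

Run:
```python
from h import *
d=get_image("top");np.save("pics/t4.npy",d["pixels"])
a=d["pixels"][150:250,280:380]
g=np.clip((a.astype(float)-130)*2.1,0,255).astype(np.uint8)
g=cv2.resize(g,(600,600),interpolation=cv2.INTER_CUBIC)
cv2.imwrite("pics/t4.png",g)
```

```text
(no output)
```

View pics/t4.png

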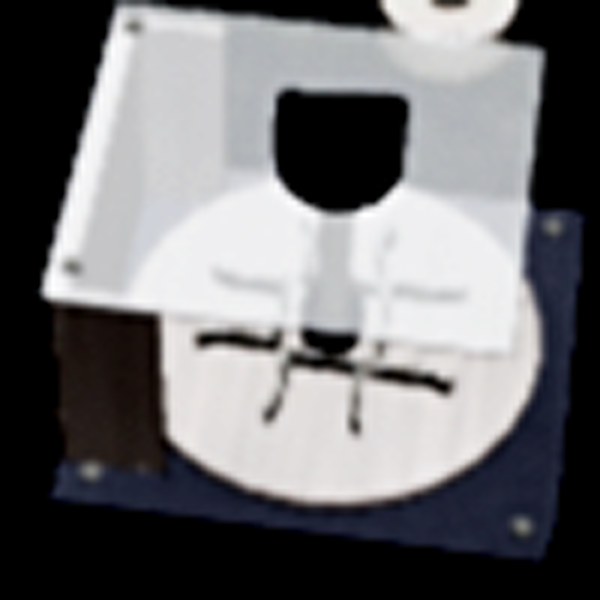

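Run:
```python
from h import *
d=get_image("top")
f=lambda p:(280+(p[0]+.5)/6-.5,150+(p[1]+.5)/6-.5)
W=lambda p,z:onz(d,f(p),z)[:2]
an=lambda v:np.degrees(np.arctan2(v[1],v[0]))
b=[W(p,.014) for p in((552,227),(522,525),(90,468))]
print("bolts",np.round(b,4).tolist(),"front normals",an(b[0]-b[1])-90,an(b[1]-b[2]))
c=[W(p,.16) for p in((135,27),(72,266))];print("cover bolts",np.round(c,4).tolist(),an(c[0]-c[1])-90)
k=[W(p,.014) for p in((582,212),(545,558),(52,496))];print("plate corners",np.round(k,4).tolist(),an(k[0]-k[1])-90,an(k[1]-k[2]))
cc=[W(p,.16) for p in((545,47),(517,357),(43,297),(118,5))];print("cover",np.round(cc,4).tolist(),an(cc[0]-cc[1])-90,an(cc[1]-cc[2]),an(cc[0]-cc[3]))
z=.036
e={n:(W(p,z),W(q,z)) for n,p,q in(("wide",(452,387),(467,296)),("left",(198,342),(214,272)),("down",(268,418),(356,432)))}
for n,(p,q) in e.items(): print(n,np.round((p+q)/2,4),np.linalg.norm(p-q),an(p-q))
m=lambda n:(e[n][0]+e[n][1])/2
print("bay dir L->W",an(m("wide")-m("left")), "W end normal",an(e["wide"][1]-e["wide"][0])-90)
# disc edge ellipse fit: white area points
```

```text
bolts [[0.7373, -0.02], [0.5279, -0.0215], [0.5274, 0.2095]] front normals -89.58997557386328 -89.89090472408843
cover bolts [[0.7139, 0.2157], [0.5449, 0.2156]] -89.98712923144022
plate corners [[0.7516, -0.0362], [0.5092, -0.0351], [0.5064, 0.2258]] -90.24729105184986 -89.39024878893012
cover [[0.7343, -0.0021], [0.5233, -0.0064], [0.5232, 0.2256], [0.7289, 0.2278]] -88.8141017699558 -89.96768265574713 -88.666341626396
wide [0.6278 0.0235] 0.064250031041752 178.72483399901697
left [0.6293 0.1637] 0.05037158894242594 179.53847492914736
down [0.5585 0.0948] 0.04740289729665395 88.03045698340136
bay dir L->W -90.60561884398541 W end normal -91.27516600098306
```

Run:
```python
from h import *
an=lambda v:np.degrees(np.arctan2(v[1],v[0]))
A=np.array([.629,.094])
for n in("top","scene"):
    d=get_image(n);g=cv2.cvtColor(d["pixels"],cv2.COLOR_BGR2GRAY).astype(np.float32)
    # rectify to plane z: sample 0.5mm grid, station-ish frame (u toward -y, v toward +x)
    def plane(z,r=.15,s=.0005):
        N=int(2*r/s)+1;t=(np.arange(N)*s-r)
        X,Y=np.meshgrid(A[0]+t,A[1]+t,indexing="ij")
        T=d["cam_to_world"];P=np.stack([X,Y,np.full_like(X,z)],-1)-T[:3,3];q=P@T[:3,:3]
        rr=q[...,:2]/q[...,2:];rr=rr*(1+d["k1"]*(rr**2).sum(-1,keepdims=True))
        uv=rr*d["camera_matrix"][0,0]+d["camera_matrix"][:2,2]
        return cv2.remap(g,uv[...,0].astype(np.float32),uv[...,1].astype(np.float32),cv2.INTER_CUBIC)
    R=plane(.036);B=plane(.014)
    cv2.imwrite(f"pics/rect_{n}.png",R[::1,::-1]);cv2.imwrite(f"pics/rectb_{n}.png",B[:,::-1])
r=[cv2.imread(f"pics/rect_{n}.png",0) for n in("top","scene")]
cv2.imwrite("pics/rects.png",cv2.resize(np.hstack(r)[::-1],(800,400)))
```

```text
[ WARN:0@0.397] global loadsave.cpp:1063 imwrite_ Unsupported depth image for selected encoder is fallbacked to CV_8U.
```

View pics/rects.png

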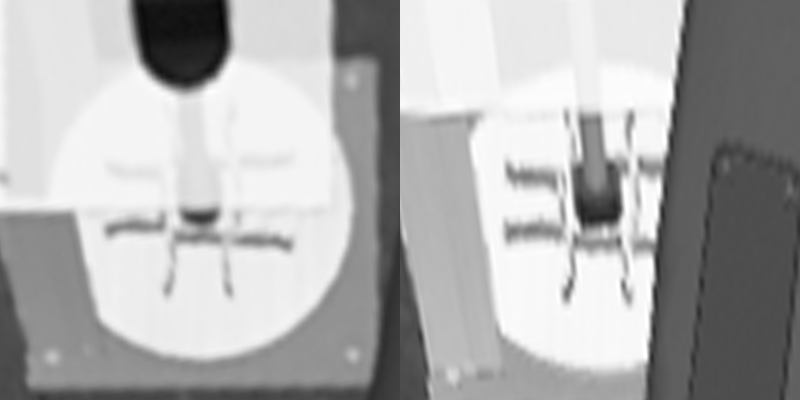

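Run:
```python
import cv2,numpy as np
def rails(n,xs,side):
    I=cv2.imread(f"pics/rect_{n}.png",0).astype(float);out=[]
    for x in xs:
        row=int(round((x+150)/.5)); off=np.arange(13,34,.5)*side   # lateral toward -y
        c=((off+150)/.5).astype(int);v=I[row,c];w=np.clip(np.percentile(v,80)-v-8,0,None)
        if w.sum()>10:out.append((x,(w*off).sum()/w.sum()))
    return np.array(out)
for n in("scene","top"):
    for rng,l in(((-55,-33),"down"),((33,56),"up")):
        L=rails(n,np.arange(*rng,.5),-1);R=rails(n,np.arange(*rng,.5),1)
        f=lambda q:(len(q),q.mean(0).round(2).tolist(),round(np.polyfit(q[:,0],q[:,1],1)[0]*57.3,1)) if len(q)>5 else len(q)
        print(n,l,f(L),f(R))
# bolts on plate, top
B=cv2.imread("pics/rectb_top.png",0).astype(float)
M=cv2.GaussianBlur(B,(0,0),4)-cv2.GaussianBlur(B,(0,0),12)
n,l,st,ce=cv2.connectedComponentsWithStats((M>5).astype(np.uint8))
for s,c in zip(st,ce):
    if 60<s[4]<900: print("blob lateral(-y),x",(c*.5-150).round(2),s[4])
```

```text
scene down (44, [-44.25, -19.71], np.float64(6.9)) (44, [-44.25, 21.2], np.float64(18.2))
scene up (46, [44.25, -17.11], np.float64(4.1)) (46, [44.25, 21.17], np.float64(4.2))
top down (44, [-44.25, -20.24], np.float64(4.1)) (44, [-44.25, 20.76], np.float64(16.1))
top up (46, [44.25, -14.54], np.float64(2.7)) 0
blob lateral(-y),x [-114.98 -102.81] 485
blob lateral(-y),x [-87.87 -97.14] 61
blob lateral(-y),x [-24.18  34.94] 156
```

Top-view measurements put the bay at about -90.6°, and the knob angle less the lost motion gives -91.5°. The front is at about -89.8°, so I'm going back to add roughly +1.3°.

{"name": "jog_arm", "arguments": {"rows": "13 59 0 0; 13 59 0 0; 13 59 0 0; 13 59 0 0; 13 59 0 0"}}

```text
clock: 8.15
ee_pos: [0.59, -0.0786, 0.2987]
ee_rot: [0.0, 0.673, 0.74, 0.0]
force: [1.4, -0.6, 0.6]
grip_width: 0.0851
grip_force: 0.0
```

{"name": "jog_arm", "arguments": {"rows": "13 59 0 0; 13 59 0 0; 13 59 0 0; 0 0 -30 0; 0 0 -40 0"}}

```text
clock: 8.78
ee_pos: [0.6292, 0.0977, 0.2284]
ee_rot: [0.001, 0.672, 0.74, 0.001]
force: [0.2, -0.1, -0.6]
grip_width: 0.0851
grip_force: 0.0
```

{"name": "jog_arm", "arguments": {"rows": "0 0 -35 0; 0 0 -14 0; 0 0 0 0; 0 0 0 0; 0 0 0 0"}}

```text
clock: 9.4
ee_pos: [0.6296, 0.0954, 0.1807]
ee_rot: [0.001, 0.674, 0.739, 0.001]
force: [0.1, 0.6, -0.8]
grip_width: 0.0853
grip_force: 0.0
```

{"name": "jog_arm", "arguments": {"rows": "0 0 0 0; 0 0 0 0; 0 0 0 0; 0 0 0 0; 0 0 0 0", "hand": 0}}

```text
clock: 10.02
ee_pos: [0.6295, 0.0954, 0.1795]
ee_rot: [0.0, 0.674, 0.739, 0.0]
force: [3.7, 0.7, -0.1]
grip_width: 0.0173
grip_force: 50.7
```

{"name": "jog_arm", "arguments": {"rows": "0 0 0 0.7; 0 0 0 0.7; 0 0 0 0; 0 0 0 0; 0 0 0 0"}}

```text
clock: 10.65
ee_pos: [0.6295, 0.0954, 0.1795]
ee_rot: [0.0, 0.664, 0.747, 0.0]
force: [5.9, 0.9, 0.0]
grip_width: 0.0174
grip_force: 50.6
```

Run:
```python
from h import *
s=read_state();r=s["ee_rot"];print(2*np.degrees(np.arctan2(r[2],r[1]))-90,s["ee_pos"],s["wrist_torque"],s["qpos"])
d=get_image("top");im=d["pixels"];h=cv2.cvtColor(im,cv2.COLOR_BGR2HSV)
roi=np.zeros(im.shape[:2],np.uint8);roi[232:270,412:452]=1
m=((h[...,2]>105)&(h[...,1]<70)&(roi>0)).astype(np.uint8)
n,l,st,ce=cv2.connectedComponentsWithStats(m)
for i in range(1,n):
    if st[i][4]>30:
        c=max(cv2.findContours((l==i).astype(np.uint8),0,2)[0],key=cv2.contourArea)
        print(st[i],ce[i],cv2.convexHull(c)[:,0].tolist())
cv2.imwrite("pics/hs.png",cv2.resize(im[225:315,380:470],(720,600)[:1]*2 if 0 else (600,600),interpolation=cv2.INTER_CUBIC))
```

```text
6.746982022232629 [0.62947908 0.09538438 0.17949347] [ 0.05572126 -0.90779703 -0.01858634] [-0.38167107  0.57695349  0.25889068  1.62149435 -0.17072277  0.96414693
  0.05230781]
[418 239  27  22 423] [431.1820331  249.31678487] [[438, 239], [444, 251], [444, 253], [443, 256], [441, 257], [437, 258], [427, 260], [425, 260], [424, 259], [418, 247], [419, 244], [420, 242], [428, 240], [433, 239]]
[423 265  12   5  38] [427.71052632 267.60526316] [[428, 265], [434, 269], [423, 269], [423, 268], [426, 265]]
```

{"name": "jog_arm", "arguments": {"rows": "0 0 0 0; 0 0 0 0; 0 0 0 0; 0 0 50 0; 0 0 60 0", "hand": 85}}

```text
clock: 11.32
ee_pos: [0.6279, 0.0953, 0.2895]
ee_rot: [-0.001, 0.664, 0.747, -0.001]
force: [1.5, 0.1, 0.7]
grip_width: 0.0849
grip_force: 0.0
```

View pics/hs.png

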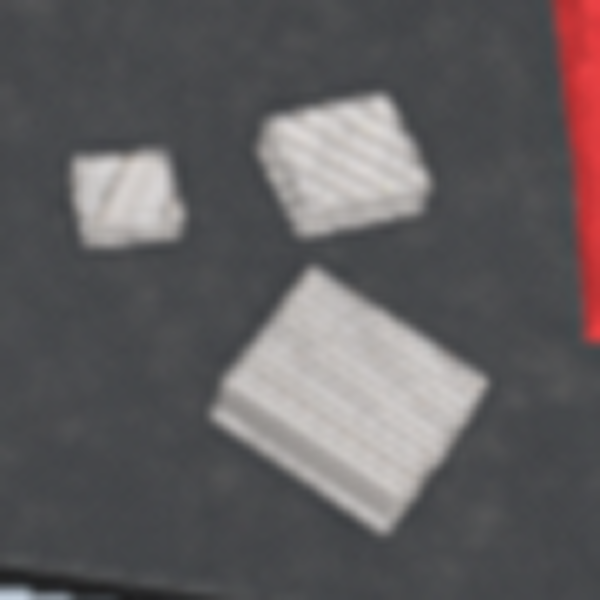

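Run:
```python
from h import *
d=get_image("top");f=lambda p:(380+(p[0]+.5)/6.667-.5,225+(p[1]+.5)/6.667-.5)
an=lambda v:np.degrees(np.arctan2(v[1],v[0]))
T=[onz(d,f(p),.025)[:2] for p in((268,125),(386,94),(431,183),(305,215))]
for i in range(4):
    v=T[(i+1)%4]-T[i];print(T[i].round(4),np.linalg.norm(v).round(4),an(v).round(1))
print("centre",np.mean(T,0))
b=[onz(d,f(p),0)[:2] for p in((300,241),(428,210))];print("bottom front",np.round(b,4).tolist(),np.linalg.norm(b[1]-b[0]),an(b[1]-b[0]))
l=[onz(d,f(p),.025)[:2] for p in((315,265),(488,380),(390,500),(222,385))];print("large",[np.linalg.norm(l[i]-l[i-1]).round(3) for i in range(4)])
```

```text
[ 0.5235 -0.185 ] 0.0601 -64.0
[ 0.5498 -0.239 ] 0.0501 -157.1
[ 0.5037 -0.2585] 0.0623 115.1
[ 0.4773 -0.202 ] 0.0493 20.2
centre [ 0.51358391 -0.2211585 ]
bottom front [[0.4792, -0.2046], [0.5055, -0.2629]] 0.0639146983655424 -65.65689612806447
large [np.float64(0.078), np.float64(0.087), np.float64(0.077), np.float64(0.083)]
```

The middle heat sink at (431,249) measures 60 × 50 mm on its top face; the large one measures about 85 × 78 mm, and the one at (399,255) is smaller. So it is the right one: centre (0.5135, -0.221), long axis at -66°. I'll grip it by its outer end, so the gripper body can stay clear of the cover.

{"name": "jog_arm", "arguments": {"rows": "-17 -58 0 9; -17 -58 0 8.2; -17 -58 0 0; -17 -58 0 0; -17 -58 0 0"}}

```text
clock: 12.0
ee_pos: [0.543, -0.1964, 0.2893]
ee_rot: [0.0, 0.545, 0.838, 0.0]
force: [1.6, -0.3, -0.1]
grip_width: 0.0848
grip_force: 0.0
```

{"name": "jog_arm", "arguments": {"rows": "-16 -57 0 0; 0 0 -60 0; 0 0 -60 0; 0 0 -60 0; 0 0 0 0"}}

```text
clock: 12.62
ee_pos: [0.5251, -0.2503, 0.1058]
ee_rot: [-0.004, 0.545, 0.838, -0.001]
force: [0.4, 0.1, 0.8]
grip_width: 0.0849
grip_force: 0.0
```

Run:
```python
from h import *
s=read_state();r=s["ee_rot"];print(2*np.degrees(np.arctan2(r[2],r[1]))-90,s["ee_pos"])
d=get_image("top")
# where do the finger backs/pads project, and dark gripper extents in tool axes at z of body bottom
h=cv2.cvtColor(d["pixels"],cv2.COLOR_BGR2HSV)
print("TCP px",proj(d,s["ee_pos"]), "heatsink px count",((h[230:270,412:452,2]>105)&(h[230:270,412:452,1]<70)).sum())
cv2.imwrite("pics/g.png",d["pixels"]);cv2.imwrite("pics/gs.png",get_image("scene")["pixels"])
```

```text
23.91850785774831 [ 0.52505333 -0.25029218  0.10575368]
TCP px [447.60745582 230.65140605] heatsink px count 357
```

{"name": "jog_arm", "arguments": {"rows": "0 0 -40 0; 0 0 -35 0; 0 0 0 0; 0 0 0 0; 0 0 0 0"}}

```text
clock: 13.35
ee_pos: [0.5292, -0.2522, 0.0365]
ee_rot: [0.002, 0.545, 0.838, 0.0]
force: [-0.1, 0.4, -0.2]
grip_width: 0.0849
grip_force: 0.0
```

{"name": "jog_arm", "arguments": {"rows": "-2 1 -20 0; 0 0 -12.5 0; 0 0 0 0; 0 0 0 0; 0 0 0 0"}}

```text
clock: 13.98
ee_pos: [0.5263, -0.2509, 0.0024]
ee_rot: [0.0, 0.545, 0.838, 0.0]
force: [0.5, -0.1, -0.1]
grip_width: 0.0848
grip_force: 0.0
```

{"name": "jog_arm", "arguments": {"rows": "0 0 0 0; 0 0 0 0; 0 0 0 0; 0 0 0 0; 0 0 0 0", "hand": 40, "newtons": 40}}

```text
clock: 14.6
ee_pos: [0.5261, -0.2507, 0.0023]
ee_rot: [0.0, 0.545, 0.838, 0.0]
force: [-0.6, 1.3, 5.0]
grip_width: 0.0478
grip_force: 42.4
```

{"name": "jog_arm", "arguments": {"rows": "0 0 20 0; 0 0 40 0; 0 0 38 0; 26 30 0 -6; 26 30 0 -6"}}

```text
clock: 15.22
ee_pos: [0.5785, -0.1904, 0.1006]
ee_rot: [0.001, 0.632, 0.775, 0.0]
force: [0.2, -0.1, -0.7]
grip_width: 0.048
grip_force: 43.2
```

{"name": "jog_arm", "arguments": {"rows": "26 45 0 -6; 25.4 45 0 -6; 0 20 0 0; 0 0 0 0; 0 0 0 0"}}

```text
clock: 15.85
ee_pos: [0.6285, -0.0826, 0.0999]
ee_rot: [0.0, 0.708, 0.706, -0.001]
force: [-0.2, -1.2, -0.4]
grip_width: 0.048
grip_force: 43.2
```

Run:
```python
from h import *
s=read_state();r=s["ee_rot"];print(2*np.degrees(np.arctan2(r[2],r[1]))-90,s["ee_pos"],s["grip_width"],s["force"])
d=get_image("top");e=get_image("scene")
cv2.imwrite("pics/h1.png",d["pixels"]);cv2.imwrite("pics/h1s.png",e["pixels"])
p=s["ee_pos"]+[0,.034,.02];u=proj(d,p);print("expected top centre px",u,"scene",proj(e,p))
im=d["pixels"];x,y=u.astype(int)
print(cv2.cvtColor(im,cv2.COLOR_BGR2GRAY)[y-20:y+24:2,x-26:x+26:2])
```

```text
-0.16021724073490873 [ 0.62854877 -0.0825777   0.09994685] 0.04802502721534344 [-0.16541411 -1.18433847 -0.40218904]
expected top centre px [381.30129783 192.32449455] scene [368.48019661 180.36320382]
[[ 96  97  96  94  94  93  93  91  90  88  86  82  80  75  68  68  35  26
   27  29  28  31  30  30  29  28]
 [ 97  97  96  95  94  93  92  92  90  88  84  82  81  75  68  73  66  36
   27  27  29  28  30  29  30  30]
 [ 97  96  96  95  94  93  92  91  90  87  85  84  79  74  67  71  76  68
   37  26  29  27  31  28  29  30]
 [ 97  97  96  95  94  92  93  91  90  88  85  83  80  74  68  70  75  69
   56  35  27  29  31  32  49  65]
 [ 97  97  96  94  93  94  92  92  90  87  86  82  80  76  68  72  75  62
   40  31  30  27  30  41  60  73]
 [ 96  97  96  95  94  93  92  91  90  88  85  82  79  75  66  71  77  63
   36  30  70  80  44  36  60  70]
 [ 96  97  96  94  94  92  92  91  90  87  84  82  79  74  66  68  71  62
   32  27 108 127  48  44  73  74]
 [ 96  97  97  94  94  93  92  90  90  87  86  82  79  75  66 120 152  83
   30  29 111 116  42  58  79  77]
 [ 97  97  96  95  93  93 
[... 800 characters left out ...]
63 176 113
   34  30  85  73  79  80  83  82]
 [ 96  96  95  95  93  93  92  90  89  87  85  82  78  72  66  95 119  86
   47  45  86  74  75  77  82  83]
 [ 96  95  95  95  92  92  91  90  90  88  85  82  77  72  65  71  72  73
   71  72  74  74  74  77  78  81]
 [ 96  95  96  93  93  92  91  89  90  87  84  83  78  72  66  73  72  75
   74  74  75  76  76  75  76  77]
 [ 96  96  95  94  94  93  91  91  89  86  86  82  77  72  65  75  75  74
   75  75  75  75  75  74  74  76]
 [ 95  96  95  94  92  92  92  91  89  87  85  82  77  71  63  74  78  75
   75  77  75  74  73  75  76  75]
 [ 96  95  95  95  94  93  91  91  89  86  85  81  77  71  64  74  78  74
   74  75  75  76  73  72  74  76]]
```

{"name": "jog_arm", "arguments": {"rows": "0 0 -35 0; 0 0 -28 0; 0 0 0 0; 0 15 0 0; 0 0 0 0"}}

```text
clock: 16.58
ee_pos: [0.6302, -0.0635, 0.038]
ee_rot: [0.0, 0.707, 0.707, 0.001]
force: [0.6, -0.2, -0.9]
grip_width: 0.0482
grip_force: 43.3
```

{"name": "jog_arm", "arguments": {"rows": "0 5 0 0; 0 5 0 0; 0 0 0 0; 0 0 0 0; 0 0 0 0"}}

```text
clock: 17.2
ee_pos: [0.6293, -0.056, 0.0368]
ee_rot: [0.0, 0.708, 0.706, -0.0]
force: [0.6, -0.0, -0.6]
grip_width: 0.048
grip_force: 43.3
```

{"name": "jog_arm", "arguments": {"rows": "0 4 0 0; 0 3 0 0; 0 0 0 0; 0 0 -1.5 0; 0 0 -1.5 0"}}

```text
clock: 17.82
ee_pos: [0.6292, -0.0488, 0.0337]
ee_rot: [0.0, 0.708, 0.707, -0.0]
force: [-0.5, -0.0, -0.6]
grip_width: 0.0481
grip_force: 43.3
```

{"name": "jog_arm", "arguments": {"rows": "0 0 -1 0; 0 0 0 0; 0 0 -0.5 0; 0 0 0 0; 0 0 0 0"}}

```text
clock: 18.45
ee_pos: [0.6293, -0.0487, 0.0324]
ee_rot: [0.0, 0.708, 0.707, 0.0]
force: [-1.0, -0.3, 0.4]
grip_width: 0.0479
grip_force: 43.3
```

{"name": "jog_arm", "arguments": {"rows": "0 0 -0.6 0; 0 0 -0.6 0; 0 0 0 0; 0 0 0 0; 0 0 0 0"}}

```text
clock: 19.08
ee_pos: [0.6298, -0.0489, 0.0319]
ee_rot: [0.001, 0.708, 0.707, 0.0]
force: [-1.1, -0.8, 7.6]
grip_width: 0.0481
grip_force: 44.2
```

{"name": "jog_arm", "arguments": {"rows": "0 0 0.4 0; 0 0 0 0; 0 0 0 0; 0 0 0 0; 0 0 0 0", "hand": 60}}

```text
clock: 19.7
ee_pos: [0.6293, -0.0487, 0.0314]
ee_rot: [-0.0, 0.708, 0.707, -0.0]
force: [0.5, -0.8, 0.1]
grip_width: 0.0598
grip_force: 0.0
```

{"name": "jog_arm", "arguments": {"rows": "0 -20 0 0; 0 -50 0 0; 0 -50 0 0; -30 -50 40 0; -50 0 30 0", "hand": 85}}

```text
clock: 20.32
ee_pos: [0.5517, -0.2198, 0.0978]
ee_rot: [0.002, 0.71, 0.704, -0.001]
force: [-0.1, 0.3, 0.3]
grip_width: 0.0853
grip_force: 0.0
```

Run:
```python
from h import *
d=get_image("top");s=read_state();print(s["ee_pos"])
cv2.imwrite("pics/p1.png",cv2.resize(d["pixels"][140:280,270:450],(720,560),interpolation=cv2.INTER_CUBIC))
g=cv2.cvtColor(d["pixels"],cv2.COLOR_BGR2GRAY)
print("expected centre px",proj(d,(.6295,-.0148,.055)),"corners",[proj(d,(.6295+a,-.0148+b,.055)).round(1).tolist() for a,b in((.024,.03),(.024,-.03),(-.024,-.03),(-.024,.03))])
print(g[176:232:2,346:392:2])
```

```text
[ 0.54468353 -0.21897149  0.10083779]
expected centre px [368.47323453 203.8305417 ] corners [[359.9, 197.0], [378.3, 199.3], [377.2, 210.8], [358.4, 208.4]]
[[ 99 220 218 217 217 217 218 119  51  63  67  71  73  77  79  81  84  85
   85  86  89  90  90]
 [117 219 217 217 217 217 212  90  54  64  68  71  74  77  80  82  82  85
   86  87  89  90  90]
 [197 222 218 215 217 218 210  72  57  64  69  72  76  78  80  81  84  85
   86  88  89  89  91]
 [247 242 238 230 224 225 192  59  61  65  68  73  76  77  81  82  84  86
   86  88  89  90  91]
 [244 244 244 243 240 236 168  50  61  66  70  73  76  79  80  82  83  86
   85  88  90  91  91]
 [243 243 243 243 244 247 168  48  62  67  70  73  77  79  81  83  84  85
   85  88  89  91  91]
 [242 244 243 243 244 247 142  52  62  67  71  73  77  79  81  83  85  85
   87  89  89  91  91]
 [242 244 243 243 244 246  95  55  65  67  72  74  78  79  81  83  85  86
   87  90  90  91  91]
 [243 244 243 243 244 239  72  59  64  69  72  75  79  81  81  83  84  86
   87  90  90  91  91]
 [243 244 243 243 245 215  60  61  65  69  74  75  79  80  82  84  85
[... 1074 characters left out ...]
 90  90  91  91  91]
 [236 235 239 186  53  61  67  70  74  77  78  81  83  83  86  86  88  90
   90  90  92  91  92]
 [236 236 240 170  51  62  68  71  73  77  79  81  83  84  87  86  89  89
   90  91  91  91  91]
 [236 236 239 136  51  63  67  70  74  78  80  82  83  86  85  87  90  90
   90  90  91  91  91]
 [236 236 240 101  55  64  67  72  75  78  81  82  83  85  85  89  89  90
   90  91  92  91  90]
 [237 237 240  82  58  66  69  72  76  80  81  83  83  86  87  88  89  89
   89  91  91  92  90]
 [238 238 221  65  59  67  69  73  77  79  81  83  83  86  86  89  88  90
   90  91  92  90  90]
 [239 240 182  55  62  66  70  73  78  79  81  83  83  87  86  88  89  90
   91  91  91  90  90]]
```

{"name": "jog_arm", "arguments": {"rows": "0 -40 45 -10; 0 -40 45 -10; 0 -40 40 -10; 0 -40 0 -10; 0 -10 0 -10"}}

```text
clock: 21.0
ee_pos: [0.5506, -0.3877, 0.2277]
ee_rot: [0.001, 0.942, 0.336, -0.0]
force: [-0.1, 0.1, -0.8]
grip_width: 0.0851
grip_force: 0.0
```

{"name": "jog_arm", "arguments": {"rows": "0 0 0 -10; 0 0 0 -10; 0 0 0 -10; 0 0 0 -10; 0 0 0 0"}}

```text
clock: 21.62
ee_pos: [0.5519, -0.3839, 0.2267]
ee_rot: [0.0, 1.0, -0.001, -0.0]
force: [0.7, -0.3, 0.3]
grip_width: 0.085
grip_force: 0.0
```

Run:
```python
from h import *
d=get_image("top");s=read_state();r=s["ee_rot"];print(s["ee_pos"],2*np.degrees(np.arctan2(r[2],r[1]))-90)
a=d["pixels"][140:260,280:420]
b=np.clip((a.astype(float)-90)*1.55,0,255).astype(np.uint8)
cv2.imwrite("pics/p2.png",cv2.resize(b,(700,600),interpolation=cv2.INTER_CUBIC))
```

```text
[ 0.55205429 -0.38374886  0.22673081] -89.92079041379785
```

View pics/p2.png

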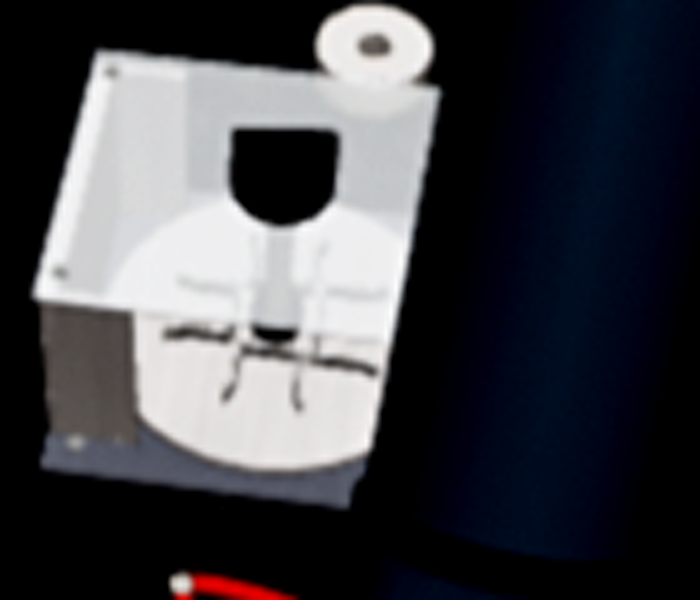

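My picture views are used up, so I'll check by numbers from here. The arm still covers the loaded spot, so I'm moving it further aside.

{"name": "jog_arm", "arguments": {"rows": "-40 -30 0 0; -40 -30 0 0; -30 -30 0 0; 0 0 0 0; 0 0 0 0"}}

```text
clock: 22.3
ee_pos: [0.443, -0.4728, 0.2269]
ee_rot: [-0.0, 1.0, 0.0, 0.0]
force: [-0.1, 0.7, 0.1]
grip_width: 0.0848
grip_force: 0.0
```

```bash
cat >> h.py <<'E'
def rect(d,z,A=(.6295,.095),y0=-.08,y1=.1,x0=-.06,x1=.06,s=.002):
    g=cv2.cvtColor(d["pixels"],cv2.COLOR_BGR2GRAY)
    xs=np.arange(x1,x0-1e-9,-s);ys=np.arange(y1,y0-1e-9,-s)
    uv=np.array([[proj(d,(A[0]+x,y,z)) for y in ys] for x in xs]).astype(np.float32)
    return xs,ys,cv2.remap(g,uv[...,0],uv[...,1],cv2.INTER_LINEAR)
E
python3 - <<'E'
from h import *
d=get_image("top");s=read_state();print(s["ee_pos"]);np.save("pics/p3.npy",d["pixels"])
g=cv2.cvtColor(d["pixels"],cv2.COLOR_BGR2GRAY);print(g[170:240:2,346:406:2])
E
```

```text
[ 0.44358265 -0.47229082  0.22673477]
[[ 49 194 215 ...  62  66  69]
 [ 66 202 217 ...  65  66  71]
 [ 81 210 215 ...  66  68  73]
 ...
 [134 143 143 ...  88  88  88]
 [144 145 145 ...  88  88  89]
 [145 144 145 ...  88  89  89]]
```

Run:
```python
import numpy as np,cv2
from h import *
g=cv2.cvtColor(np.load("pics/p3.npy"),cv2.COLOR_BGR2GRAY)
np.set_printoptions(threshold=10**6,linewidth=250)
print("cols 346..396/2");
for r in range(184,230,2):print(r,g[r,346:398:2])
```

```text
cols 346..396/2
184 [243 243 243 242 238 232 228 228 228 229 229 171 118 121 120 101  76  68  71  73  71  72  68  50  59  65]
186 [242 242 242 242 242 242 236 229 228 228 230 171 153 167 151 146  97  68  71  72  69  71  57  52  61  65]
188 [240 242 242 242 242 242 243 239 229 228 228 159 154 176 148 144  87  70  71  73  72  71  52  56  63  66]
190 [241 242 242 242 242 242 242 243 239 230 229 148 147 148 147 144  80  71  73  75  75  68  50  59  64  67]
192 [242 243 242 241 242 242 242 242 243 238 227 148 148 148 148 143  75  71  73  74  81  63  54  61  65  68]
194 [242 242 242 241 242 242 243 242 242 242 227 147 148 147 148 144  72  73  74  76  76  54  55  64  66  70]
196 [240 240 240 239 242 240 242 242 242 243 227 158 147 148 146 141  73  72  73  74  70  51  59  63  67  70]
198 [224 224 226 227 231 228 240 241 236 236 224 197 175 179 177 139  88  71  69  70  58  53  60  66  67  73]
200 [241 239 235 235 235 238 242 239 233 238 210 180 195 209 194 185 188 100  69  67  52  56  62  67  70  73]
202 [242 242 242 242 243 242 242 238 236 239 203 187 206 200 185 200 199  90  70  63  50  60  
[... 745 characters left out ...]
 71  57  54  61  66  68  73  75  78  80]
218 [235 234 234 236 236 232 235 234 234 237 203 140 142 145 138  76  70  52  59  62  67  70  75  76  78  80]
220 [234 233 235 236 235 232 236 234 235 230 149 139 141 144 125  80  67  52  60  64  69  72  76  77  79  81]
222 [235 234 236 237 235 233 237 236 229 161 139 141 141 144 115  75  59  54  61  67  68  73  75  77  80  82]
224 [235 234 237 237 235 234 239 231 162 137 143 143 142 144 107  69  51  59  61  67  70  75  77  79  82  83]
226 [236 235 237 238 236 236 223 162 138 143 143 144 144 145 100  59  52  60  63  68  72  75  77  80  82  82]
228 [236 235 239 239 232 189 141 141 143 144 144 144 143 145 104  55  55  61  65  68  73  75  78  80  81  84]
```

The heat sink shows at columns 360–379, rows 198–214, which is where I meant to put it: flat, aligned and half on the disc. I'll push it home with the back of one open finger, keeping the gripper body in front of the cover.

{"name": "jog_arm", "arguments": {"rows": "27 49 0 0; 27 49 0 0; 27 49 0 0; 27 49 0 0; 27 49 0 0"}}

```text
clock: 22.98
ee_pos: [0.5793, -0.2245, 0.2267]
ee_rot: [-0.0, 1.0, 0.001, 0.0]
force: [1.0, -0.4, 0.1]
grip_width: 0.0852
grip_force: 0.0
```

{"name": "jog_arm", "arguments": {"rows": "27 49 0 0; 24 48 0 0; 0 0 -50 0; 0 0 -50 0; 0 0 0 0"}}

```text
clock: 23.6
ee_pos: [0.6272, -0.1281, 0.1236]
ee_rot: [-0.001, 1.0, 0.001, -0.003]
force: [-0.2, 0.6, 0.3]
grip_width: 0.0852
grip_force: 0.0
```

{"name": "jog_arm", "arguments": {"rows": "0 0 0 0; 0 0 -40 0; 0 0 -30 0; 0 0 0 0; 0 0 0 0"}}

```text
clock: 24.22
ee_pos: [0.6301, -0.1316, 0.0593]
ee_rot: [0.0, 1.0, -0.001, 0.002]
force: [-0.1, 0.4, -0.4]
grip_width: 0.0852
grip_force: 0.0
```

{"name": "jog_arm", "arguments": {"rows": "0 0 -25 0; 0 0 -9.5 0; 0 0 0 0; 0 0 0 0; 0 0 0 0"}}

```text
clock: 24.85
ee_pos: [0.6292, -0.1311, 0.0232]
ee_rot: [0.0, 1.0, -0.001, 0.001]
force: [0.1, 0.2, 0.4]
grip_width: 0.0851
grip_force: 0.0
```

{"name": "jog_arm", "arguments": {"rows": "0 10 0 0; 0 5 0 0; 0 4 0 0; 0 3 0 0; 0 3 0 0"}}

```text
clock: 25.48
ee_pos: [0.6287, -0.1058, 0.0224]
ee_rot: [0.0, 1.0, -0.001, -0.0]
force: [0.4, -0.4, -0.2]
grip_width: 0.0852
grip_force: 0.0
```

{"name": "jog_arm", "arguments": {"rows": "0 3 0 0; 0 3 0 0; 0 3 0 0; 0 3 0 0; 0 3 0 0"}}

```text
clock: 26.1
ee_pos: [0.6288, -0.0907, 0.0224]
ee_rot: [0.0, 1.0, -0.001, 0.0]
force: [0.4, -0.6, -0.2]
grip_width: 0.085
grip_force: 0.2
```

{"name": "jog_arm", "arguments": {"rows": "0 3 0 0; 0 3 0 0; 0 3 0 0; 0 3 0 0; 0 3 0 0"}}

```text
clock: 26.72
ee_pos: [0.6287, -0.0757, 0.0223]
ee_rot: [0.0, 1.0, -0.001, -0.0]
force: [0.9, -1.1, 0.2]
grip_width: 0.0848
grip_force: 0.2
```

Run:
```python
from h import *
s=read_state();print(s["ee_pos"],s["force"],s["wrist_torque"],s["grip_force"])
np.set_printoptions(threshold=10**6,linewidth=250)
for n in("top","scene"):
    d=get_image(n);g=cv2.cvtColor(d["pixels"],cv2.COLOR_BGR2GRAY);np.save(f"pics/q_{n}.npy",d["pixels"])
    u,v=proj(d,(.6295,.02,.05)).astype(int);print(n,u,v)
    for r in range(v-14,v+18,2):print(r,g[r,u-26:u+26:2])
```

```text
[ 0.62873276 -0.07568291  0.02233752] [ 0.86663922 -1.05928375  0.24179733] [-0.13740389  0.00993951  0.00147177] 0.2430239925161004
top 357 203
189 [ 99  97  96  96  92  90  86  81  69 136 247 244 244 244 245 241 232 234 187  51  50  66  78  83  49  24]
191 [100  98  97  94  93  90  85  82  72 114 245 244 244 244 245 244 241 236 160  25  32  59  89  75  29  29]
193 [100  99  96  97  93  89  86  83  75  93 240 245 244 244 244 244 244 241 145  21  56 107 126  63  27  28]
195 [101  98  96  95  94  90  86  83  77  78 236 245 244 245 244 244 244 247 114  23  95  97  53  37  41  31]
197 [101  99  98  96  94  92  88  84  78  62 220 239 241 242 240 242 244 246  91  27  50  48  36  40  43  36]
199 [101  99  98  95  93  91  88  84  79  65 163 239 238 236 238 240 241 236  65  23  39  46  36  33  29  34]
201 [101  99  97  97  95  92  89  84  80  67 157 240 236 238 240 239 238 234 116 117  58  28  33  40  45  61]
203 [101 100  98  97  95  92  89  85  80  70 128 239 238 241 240 237 238 236 213 200  92  58 103  74  77  75]
205 [101 100  98  98  95  92  90  86  82  73 108 239 241 240 236 238 240 23
[... 1878 characters left out ...]
117 107  89 157  63  95  96  84  79  74]
202 [123 123 123  62 102 101 101 102 102 102 101 103 102  78 121 119 118 111  94 166 157 116  93  83  83  76]
204 [122 123 124  42 102 102 102 101 102 101 101 102 102 101 121 121 119 112  99 112 173 173  74  86  80  84]
206 [122 123 124  88 102 102 102 101 102 102 101 102 101 100 120 120 119 112 101 106 173 174  68  79  78  79]
208 [124 124 125 112 102 102 102 102 102 102 101 100 100 101  97 120 120 114 103  96 170 173  63  81  78  76]
210 [125 124 124 122 102 102 102 101 101 102 101 101 101 101  66 120 121 114 105  77 171 174  75  77  79  80]
212 [125 125 124 122  91 102 102 101 102 101 101 101 101 101  94 121 120 115 107  79 171 173  83  78  81  76]
```

{"name": "jog_arm", "arguments": {"rows": "0 2.5 0 0; 0 2.5 0 0; 0 2.5 0 0; 0 2 0 0; 0 2 0 0"}}

```text
clock: 27.45
ee_pos: [0.6288, -0.0642, 0.0223]
ee_rot: [0.0, 1.0, -0.001, 0.0]
force: [0.5, -0.1, 0.5]
grip_width: 0.085
grip_force: 0.2
```

{"name": "jog_arm", "arguments": {"rows": "0 1.5 0 0; 0 1.5 0 0; 0 1.5 0 0; 0 1 0 0; 0 1 0 0"}}

```text
clock: 28.08
ee_pos: [0.6288, -0.0578, 0.0223]
ee_rot: [-0.0, 1.0, -0.001, -0.0]
force: [0.4, -0.8, -1.3]
grip_width: 0.0851
grip_force: 0.2
```

{"name": "jog_arm", "arguments": {"rows": "0 1 0 0; 0 1 0 0; 0 0.7 0 0; 0 0.7 0 0; 0 0 0 0"}}

```text
clock: 28.7
ee_pos: [0.6288, -0.0544, 0.0224]
ee_rot: [-0.0, 1.0, -0.001, 0.0]
force: [-0.5, -0.1, 1.1]
grip_width: 0.0848
grip_force: 0.0
```

{"name": "jog_arm", "arguments": {"rows": "0 0.6 0 0; 0 0.6 0 0; 0 0.5 0 0; 0 0 0 0; 0 0 0 0"}}

```text
clock: 29.32
ee_pos: [0.6287, -0.0527, 0.0223]
ee_rot: [-0.0, 1.0, -0.001, -0.0]
force: [-0.2, -0.8, 0.1]
grip_width: 0.0848
grip_force: 0.0
```

{"name": "jog_arm", "arguments": {"rows": "0 0.5 0 0; 0 0.5 0 0; 0 0.5 0 0; 0 0 0 0; 0 0 0 0"}}

```text
clock: 29.95
ee_pos: [0.6287, -0.0512, 0.0223]
ee_rot: [-0.0, 1.0, -0.001, -0.0]
force: [-0.0, -0.8, -0.3]
grip_width: 0.0852
grip_force: 0.1
```

Run:
```python
from h import *
s=read_state();print(s["ee_pos"],s["force"],s["wrist_torque"],s["grip_force"])
np.set_printoptions(threshold=10**6,linewidth=250)
d=get_image("top");g=cv2.cvtColor(d["pixels"],cv2.COLOR_BGR2GRAY);np.save("pics/r.npy",d["pixels"])
for r in range(195,223):print(r,g[r,336:376])
for y in(.005,.035,.065):print(y,proj(d,(.6045,y,.03)),proj(d,(.6045,y,.055)),proj(d,(.6545,y,.055)))
```

```text
[ 0.62874792 -0.05120761  0.02234161] [-0.04561095 -0.81693545 -0.3259628 ] [ 0.00024966 -0.05397571  0.03062641] 0.05238522542640567
195 [ 88  87  84  82  80  76  66  83 159 235 245 244 243 244 243 242 243 243 244 244 244 244 230 212 204 204 206 219 225 217 175 104  43  33  42  43  39  34  34  34]
196 [ 88  88  85  83  80  77  69  74 143 230 243 242 241 241 240 239 241 241 243 243 244 243 229 211 203 204 205 210 214 208 165  95  42  34  41  43  39  34  30  30]
197 [ 90  87  85  83  81  78  70  64 122 222 242 240 239 237 235 237 239 240 241 241 242 241 226 209 204 203 206 209 213 206 159  87  39  33  38  35  31  29  28  34]
198 [ 88  88  86  84  82  79  73  62 109 204 239 240 237 236 236 238 239 239 240 240 239 235 219 205 203 204 205 207 212 206 148  73  32  30  29  26  26  37  56  71]
199 [ 90  88  85  84  82  79  73  64  91 175 233 238 237 238 238 239 239 239 239 239 237 233 219 207 206 206 207 206 210 202 139  57  24  30  33  38  53  76 107 122]
200 [ 89  88  87  84  82  81  75  66  79 154 229 238 238 239 240 240 240 239 238 238 237 236 227 220 220 222 220 210 209 200 129  58  67
[... 3251 characters left out ...]
0 239 238 237 236 235 236 238 238 237 237 237 237 232 194 151 140 143 144 144 145 146 146 127  95]
221 [ 94  93  92  91  89  88  85  83  81  78  73  62  89 172 233 240 240 239 238 235 235 237 239 238 237 238 238 232 206 163 142 142 142 143 143 144 147 146 122  91]
222 [ 95  94  92  92  89  87  85  84  81  79  74  65  81 156 231 241 240 238 237 235 235 237 239 239 238 238 232 205 165 143 142 144 143 143 142 144 147 144 117  86]
0.005 [360.97839542 213.83118543] [361.59842815 209.08234685] [363.08409069 197.17434276]
0.035 [351.76491667 212.64899669] [352.25089502 207.89375118] [353.94227588 196.03834378]
0.065 [342.59244973 211.47218926] [342.94557364 206.71053927] [344.84086689 194.90712708]
```

{"name": "jog_arm", "arguments": {"rows": "0 0.5 0 0; 0 0.5 0 0; 0 0 0 0; 0 0 0 0; 0 0 0 0"}}

```text
clock: 30.62
ee_pos: [0.6289, -0.0507, 0.0225]
ee_rot: [0.0, 1.0, -0.001, 0.0]
force: [0.7, -2.7, 0.5]
grip_width: 0.0849
grip_force: 1.6
```

{"name": "jog_arm", "arguments": {"rows": "0 0.5 0 0; 0 0.5 0 0; 0 0 0 0; 0 0 0 0; 0 0 0 0"}}

```text
clock: 31.25
ee_pos: [0.6288, -0.0506, 0.0226]
ee_rot: [0.001, 1.0, -0.001, 0.0]
force: [1.2, -5.3, 0.9]
grip_width: 0.0847
grip_force: 3.1
```

Fy rose to 5 N with the finger loaded, at the tool position predicted for the stop, so the heat sink is home. I'm backing off straight and checking.

{"name": "jog_arm", "arguments": {"rows": "0 -3 0 0; 0 -20 0 0; 0 -40 0 0; 0 -10 40 0; 0 0 60 0"}}

```text
clock: 31.88
ee_pos: [0.6272, -0.1247, 0.1221]
ee_rot: [0.0, 1.0, -0.002, -0.002]
force: [1.3, 0.4, 0.9]
grip_width: 0.0851
grip_force: 0.0
```

{"name": "jog_arm", "arguments": {"rows": "-40 -40 50 0; -40 -40 50 0; -40 -45 0 0; -40 -45 0 0; -20 -55 0 0"}}

```text
clock: 32.5
ee_pos: [0.4601, -0.3349, 0.2056]
ee_rot: [-0.001, 1.0, -0.001, 0.0]
force: [0.9, -0.3, -0.3]
grip_width: 0.0854
grip_force: 0.0
```

{"name": "jog_arm", "arguments": {"rows": "0 -50 0 0; 0 -40 0 0; 0 -30 0 0; 0 0 0 0; 0 0 0 0"}}

```text
clock: 33.12
ee_pos: [0.462, -0.4533, 0.2049]
ee_rot: [-0.001, 1.0, -0.001, -0.0]
force: [0.5, -0.1, -0.1]
grip_width: 0.0853
grip_force: 0.0
```

Run:
```python
from h import *
s=read_state();print(s["ee_pos"])
np.set_printoptions(threshold=10**6,linewidth=250)
d=get_image("top");np.save("pics/f.npy",d["pixels"]);cv2.imwrite("pics/f.png",d["pixels"])
g=cv2.cvtColor(d["pixels"],cv2.COLOR_BGR2GRAY)
for r in range(186,218):print(r,g[r,338:376])
# near-side bottom edge of heat sink: darkest/gradient per column
x=np.arange(344,361)
for y in(.005,.065):print(y,[proj(d,(.6295+a,y,z)).round(1).tolist() for a,z in((-.025,.03),(-.024,.055),(.024,.055))])
```

```text
[ 0.46198476 -0.4532678   0.20488292]
186 [229 241 246 246 245 243 243 242 243 243 243 243 242 242 242 243 243 243 242 239 236 233 230 229 228 229 229 230 230 214 171 151 154 163 168 159 151 148]
187 [229 241 244 244 243 243 241 240 242 243 243 243 243 242 242 242 242 243 243 242 242 239 233 229 229 229 229 231 229 206 165 150 161 177 182 166 151 149]
188 [228 239 243 243 242 240 237 237 240 243 243 242 243 242 242 242 242 243 243 243 243 243 240 234 229 229 229 231 229 199 160 147 155 168 176 160 148 147]
189 [229 240 243 243 240 237 230 234 240 243 243 242 242 242 242 242 242 242 242 243 243 243 242 239 234 230 229 231 229 190 154 146 146 150 156 149 145 147]
190 [230 240 243 242 239 235 229 235 242 242 243 242 242 242 242 242 242 242 242 243 243 243 243 242 239 234 230 231 228 186 150 146 148 147 149 147 147 149]
191 [231 240 243 243 239 235 235 240 242 243 242 242 242 242 242 242 242 242 243 243 243 243 243 243 243 239 234 232 228 182 147 147 150 150 149 149 149 150]
192 [232 241 243 242 239 235 239 242 243 243 243 243 242 242 242 242 242 242 243 242 242 243 243 243 243 242 238 2
[... 3403 characters left out ...]
225 215 204 201 200 180 149 137 178 224 232 230 228 224 224 230 234 234 234 236 234 206 159 142 142 144 147 141 103]
215 [218 205 225 233 235 235 236 237 237 236 234 233 235 236 230 209 189 212 230 234 235 235 233 232 233 234 234 236 237 230 187 147 141 143 144 147 141 100]
216 [206 190 224 234 234 234 235 236 236 235 235 235 235 238 238 234 229 231 233 233 236 236 234 234 234 234 235 236 236 216 168 142 141 143 145 148 142 102]
217 [195 184 224 234 234 234 235 236 235 234 234 234 235 236 237 237 236 235 233 233 235 235 234 234 234 234 236 238 228 186 148 139 142 143 145 148 142  99]
0.005 [[361.0, 213.8], [361.6, 208.8], [363.1, 197.4]]
0.065 [[342.6, 211.5], [343.0, 206.5], [344.8, 195.1]]
```

Run:
```python
from h import *
G=lambda n:cv2.cvtColor(np.load(f"pics/{n}.npy"),cv2.COLOR_BGR2GRAY).astype(np.float64)
a,f,p=G("t4"),G("f"),G("p3")
d=get_image("top")
for nm,(y0,y1,x0,x1) in{"down":(211,224,320,344),"left":(204,210,310,326),"fixed bolts/plate":(222,240,286,306)}.items():
    t=[]
    for b in(p,f):
        A=cv2.resize(a[y0:y1,x0:x1],None,fx=4,fy=4,interpolation=cv2.INTER_CUBIC);B=cv2.resize(b[y0:y1,x0:x1],None,fx=4,fy=4,interpolation=cv2.INTER_CUBIC)
        s,r=cv2.phaseCorrelate(A,B,cv2.createHanningWindow(A.shape[::-1],cv2.CV_64F));t.append((np.array(s)/4).round(2).tolist()+[round(r,2)])
    print(nm,t)
def rot(q,deg):
    c,s=np.cos(np.radians(deg)),np.sin(np.radians(deg));v=np.array(q[:2])-[.6295,.095];return(.6295+c*v[0]-s*v[1],.095+s*v[0]+c*v[1],q[2])
for nm,q in(("down",(.565,.095,.036)),("left",(.607,.155,.036))):print(nm,"px per 1deg CCW",proj(d,rot(q,1))-proj(d,q))
# heat sink near top edge, half-level 200 crossing down each column
xs=np.arange(345,360);ys=[]
for x in xs:
    c=f[203:211,x];i=np.where((c[:-1]>=203)&(c[1:]<203))[0][0];ys.append(203+i+(c[i]-203)/(c[i]-c[i+1]))
k=np.polyfit(xs,ys,1);P=[onz(d,(x,np.polyval(k,x)),.055) for x in(345,359)];v=P[1]-P[0]
print("heat sink side direction",np.degrees(np.arctan2(v[1],v[0])),P)
# plate front-to-back near edge: gray->bench transition
xs=np.arange(292,366);ys=[]
for x in xs:
    c=f[225:250,x];i=np.argmin(np.diff(c));g=-np.diff(c)[max(i-2,0):i+3];ys.append(225+max(i-2,0)+.5+(g*np.arange(len(g))).sum()/g.sum())
ys=np.array(ys)
for _ in range(4):
    k=np.polyfit(xs,ys,1);m=abs(ys-np.polyval(k,xs))<.8;xs,ys=xs[m],ys[m]
P=[onz(d,(x,np.polyval(k,x)),.014) for x in(xs[0],xs[-1])];v=P[1]-P[0];print("plate side edge",np.degrees(np.arctan2(v[1],v[0])),len(xs),P)
```

```text
down [[0.02, 0.01, 0.63], [0.01, 0.01, 0.62]]
left [[0.01, -0.01, 0.71], [-0.01, -0.01, 0.76]]
fixed bolts/plate [[0.01, -0.01, 0.59], [0.01, -0.04, 0.56]]
down px per 1deg CCW [0.34964144 0.0430716 ]
left px per 1deg CCW [0.06873454 0.26284191]
heat sink side direction -90.33815332003937 [array([0.60632015, 0.05858738, 0.055     ]), array([0.60605395, 0.01348285, 0.055     ])]
plate side edge -78.8325025478716 20 [array([0.52347563, 0.10072584, 0.014     ]), array([0.53517675, 0.04145442, 0.014     ])]
```

Run:
```python
from h import *
G=lambda n:cv2.cvtColor(np.load(f"pics/{n}.npy"),cv2.COLOR_BGR2GRAY)
a,f,p=G("t4"),G("f"),G("p3")
for nm,(y0,y1,x0,x1) in{"down":(212,224,320,344),"left":(204,210,310,324),"plate bolt":(222,240,286,306)}.items():
    for b in(p,f):
        W=np.eye(2,3,dtype=np.float32)
        cc,W=cv2.findTransformECC(a[y0:y1,x0:x1],b[y0:y1,x0:x1],W,cv2.MOTION_TRANSLATION,(3,200,1e-6),None,1);print(nm,round(cc,4),W[:,2].round(2))
d=get_image("top")
def edge(xs,y0,y1):
    ys=[]
    for x in xs:
        c=cv2.GaussianBlur(f,(3,3),0)[y0:y1,x].astype(float);i=np.argmax(c[:-2]-c[2:])+1;h=(c[max(i-3,0)]+c[min(i+3,len(c)-1)])/2
        j=max(i-3,0)
        while c[j+1]>h:j+=1
        ys.append(y0+j+(c[j]-h)/(c[j]-c[j+1]))
    return np.array(ys)
xs=np.arange(292,368);ys=edge(xs,231,252);n=len(xs)
for _ in range(5):
    k=np.polyfit(xs,ys,1);m=abs(ys-np.polyval(k,xs))<max(.6,1.5*np.median(abs(ys-np.polyval(k,xs))));xs,ys=xs[m],ys[m]
P=[onz(d,(x,np.polyval(k,x)),.014) for x in(xs[0],xs[-1])];v=P[1]-P[0];print("plate side edge",np.degrees(np.arctan2(v[1],v[0])),len(xs),xs[[0,-1]],ys[[0,-1]],P)
```

```text
Traceback (most recent call last):
cv2.error: OpenCV(4.12.0) /io/opencv/modules/video/src/ecc.cpp:589: error: (-7:Iterations do not converge) The algorithm stopped before its convergence. The correlation is going to be minimized. Images may be uncorrelated or non-overlapped in function 'findTransformECC'
```

Run:
```python
from h import *
G=lambda n:cv2.cvtColor(np.load(f"pics/{n}.npy"),cv2.COLOR_BGR2GRAY)
a,f,p=G("t4"),G("f"),G("p3")
U=lambda i,b:cv2.resize(i[b[0]:b[1],b[2]:b[3]],None,fx=4,fy=4,interpolation=cv2.INTER_CUBIC)
for nm,b in{"down":(214,224,320,344),"left":(203,210,311,324),"plate bolt":(222,240,286,306)}.items():
    for i in(p,f):
        try:
            cc,W=cv2.findTransformECC(U(a,b),U(i,b),np.eye(2,3,dtype=np.float32),cv2.MOTION_TRANSLATION,(3,300,1e-6),None,5);print(nm,round(cc,4),(W[:,2]/4).round(2))
        except cv2.error:print(nm,"no fit")
for r in(215,217,219):print(r,a[r,322:344],f[r,322:344],sep="\n")
d=get_image("top");xs=np.arange(292,366,8)
for x in xs:print(x,f[230:248,x])
```

```text
down 0.9516 [0.28 0.01]
down 0.9592 [0.28 0.  ]
left 0.9753 [0.12 0.16]
left 0.9752 [0.13 0.16]
plate bolt 0.9999 [0. 0.]
plate bolt 0.9998 [-0.01  0.  ]
215
[235 237 235 221 200 217 234 236 236 236 237 236 236 235 236 234 218 199
 226 237 237 237]
[233 234 234 230 214 202 227 234 234 234 234 234 233 234 234 232 218 205
 225 233 235 235]
217
[235 230 216 185 184 226 236 236 236 236 236 236 236 236 237 235 209 190
 224 236 236 236]
[234 233 216 184 168 207 232 235 235 235 234 234 234 234 235 231 195 184
 224 234 234 234]
219
[235 220 170 177 225 237 237 237 237 237 236 236 236 236 238 233 191 194
 230 237 236 236]
[235 231 184 161 205 233 235 235 235 235 234 234 234 235 236 231 191 186
 220 232 234 234]
292 [148 149 149 139 112  76  66  68  69  70  71  71  71  74  74  73  74  75]
300 [147 147 147 146 138 112  82  73  72  74  73  74  74  75  76  79  80  79]
308 [141 143 144 146 146 138 113  80  69  72  73  74  74  74  78  78  78  74]
316 [137 139 143 143 145 145 139 115  81  69  70  71  71  74  74  76  73  73]
324 [233 218 171 143 141 144 144 140 118  91  87  90  87  83  79  77  75  76]
332 [235 236 234 203 150 139 143 145 141 118  86  72  74  74  73  73  73  75]
340 [235 235 230 196 147 135 142 145 146 142 120  85  70  72  73  73  73  74]
348 [236 216 166 143 143 146 145 146 146 146 142 121  87  72  75  75  75  75]
356 [140 143 144 144 145 144 145 146 145 146 147 143 121  85  75  78  80  81]
364 [144 146 145 144 143 143 147 148 145 144 146 146 140 116  82  67  68  70]
```

Run:
```python
from h import *
d=get_image("top");x=np.arange(292,360,8);y=[234.03,235.07,236.09,237.15,238.27,239.25,240.29,241.32,242.3]
k=np.polyfit(x,y,1);v=onz(d,(356,np.polyval(k,356)),.014)-onz(d,(292,np.polyval(k,292)),.014);print(np.degrees(np.arctan2(v[1],v[0])))
g=cv2.cvtColor(d["pixels"],cv2.COLOR_BGR2HSV);m=cv2.inRange(g[190:215,424:448],(105,120,80),(130,255,255));print("spool px",m.sum()//255,np.argwhere(m).mean(0)[::-1]+[424,190])
```

```text
-89.6480146865243
spool px 0 [nan nan]<stdin>:4: RuntimeWarning: Mean of empty slice.
  ret = um.true_divide(
```

```bash
python3 -c "
from rig import *
print(read_state()['clock']);print(sign_off())"
```

```text
33.325
the job is handed in; nothing more can be done
None
```

The job is handed in at 33.3 s. The wide bay faces the front to within about 1°, and the middle-sized heat sink is flat, fins up and against the rear stop; I felt no contact with the cover and kept clear of the spool, roll and pen, but could not check their positions on camera at the end.

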